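# Tip the cinnamon caddy into the tray

## Task

Tip the flap-front caddy forward on the step, just far enough that its flap swings open and all three cinnamon sticks slide out into the empty tray in front of it; do not let it fall over. Then ease it gently back so that it stands upright on the step about where it was, flap shut, and leave the jar, the scoop and the tin alone.

Things in the scene. Friction and masses are not known exactly. Their poses are not given: they have to be found in the camera images.
- caddy: Loose closed plywood box with a clear top sheet, 130 mm deep (x), 110 wide (y, too wide to grasp), 120 high, 0.5 to 0.9 kg; walls 6 mm, inside floor at z = 30 mm. Origin at the centre of its underside; x points out of the flap side, roughly away from the robot (yaw varies); z up. It falls back upright if let go, but topples forward beyond about 55 degrees of tilt.
- caddy_back (a point): Point in the middle of the caddy's plain flat back wall, 90 mm above its underside (caddy frame x = -65, z = 90 mm), facing the robot: a place to push. The back wall spans y -49 to +49 and z 30 to 116 mm, free behind and above.
- caddy_foot (a point): Middle of the front one of the caddy's two round foot bars (8 mm radius, 100 mm long, along y): caddy frame x = 49, z = 8 mm; the rear bar is at x = -53 mm. It starts 2 to 12 mm short of the step's lip; pushed high on its back the caddy slides until this bar meets the lip, and tips forward about this bar. The sill is 16 mm ahead of it.
- flap (a joint): Aluminium flap, 96 mm wide, 78 high, 4 thick, 30 g, closing the caddy's whole front; hangs from a free hinge along y at caddy frame x = 63, z = 110 mm. 0 = shut, positive = bottom edge swung outward (rad); hanging by its weight it reads about the caddy's forward tilt.
- stick_a: Loose cinnamon quill, brown double scroll, 100 mm long (x), 23 wide (y), 12 thick, 22 g; origin at the centre of its underside. Starts flat on the caddy's floor, pointing at the flap, near the caddy's y = +31 mm. Does not roll; slides lengthways once the caddy is tipped enough, somewhere from 25 to 38 degrees (floor friction varies unseen).
- stick_b: Loose cinnamon quill, brown double scroll, 100 mm long (x), 23 wide (y), 12 thick, 22 g; origin at the centre of its underside. Starts flat on the caddy's floor, pointing at the flap, near the caddy's y = 0 mm. Does not roll; slides lengthways once the caddy is tipped enough, somewhere from 25 to 38 degrees (floor friction varies unseen).
- stick_c: Loose cinnamon quill, brown double scroll, 100 mm long (x), 23 wide (y), 12 thick, 22 g; origin at the centre of its underside. Starts flat on the caddy's floor, pointing at the flap, near the caddy's y = -31 mm. Does not roll; slides lengthways once the caddy is tipped enough, somewhere from 25 to 38 degrees (floor friction varies unseen).
- tray: Fixed open wooden tray, empty at the start, 190 mm (x) by 160 (y), 60 high, walls and floor 6 mm, on the table in front of the caddy's flap side; a steel chute board inside slopes at 45 degrees from its near rim (caddy side, -x) down to the floor at x = -37 mm. Axes parallel to the caddy's within 2 degrees. Origin at the centre of its underside. (The like tray beside it is full of peppercorns.)
- step: Fixed wooden display step, 190 mm (x) by 360 (y), top 80 mm above the table; origin at the centre of its underside, x as the caddy's. A steel lip 4 mm thick (x 91 to 95 mm) and 6 mm high runs along its front edge. The caddy stands on its left or right half, the jar on the other.
- jar: Bystander: loose glass jar with aluminium cap, 80 mm diameter, 130 mm high, 0.4 kg, on the step about 180 mm beside the caddy; origin at the centre of its underside.
- scoop: Bystander: loose steel scoop with black handle lying on the table left of the step (+y), about 185 mm long, 60 mm wide and high; origin on the table where handle and cup meet; x points to the cup's mouth.
- tin: Bystander: loose closed aluminium tin, 76 mm diameter, 100 mm high, on the table right of the step (-y); origin at the centre of its underside.

How it is judged:
By the outcome, as a careful person would: the job done as asked, in the order asked, and still so for the second after the job is handed in, with the robot touching nothing.
It also fails if it takes over 48 s, if anything falls off the work surface, if the arm or the gripper's body presses on something with over 40 N, if the wrist force passes 120 N, or if a joint passes its speed limit or range.

## Robot

A 6-joint arm with a two-finger parallel gripper is mounted at the origin on the work surface. World frame = base frame: x ahead of the robot, y to its left, z up, the work surface at z = 0. Lengths are in mm, angles in rad, forces in N, time in s.
With the tool pointing down it reaches from about 350 to 975 mm from the base axis. Payload 7.1 kg.
Tool frame: the origin (TCP) lies at the very end of the fingers, on their centre line; the grasp point (between the pads) lies 19 mm behind it (ctrl.grip_point_offset is the distance from the TCP to the grasp point, in mm); x points along the fingers, y is the direction in which the jaws open and shut, and the axes are right-handed (so a half turn about x gives the same grasp; the last joint's range is limited). The gripper opens to 88 mm and grips with 3 to 60 N. Pads are 20 mm wide; open, the fingers measure 115 mm over their backs; the gripper's body (75 mm by 178 mm) begins 61 mm behind the grasp point.
Start: joints at [1.313, 0.423, 1.63, -0, 1.089, -0.019], TCP at [147.804, 607.255, 222.675] pointing down, gripper open.
Joint ranges: [-3, 3], [-0.9, 2.11], [0.09, 2.58], [-1.31, 4.45], [0.11, 2.69], [-2.54, 2.54]. Speed limits (rad/s): [2.39, 2.39, 3.01, 3.14, 3.14, 3.14].

## Interface

Orientations are given as a rotation vector (axis times angle).
In Python, from workcell import ctrl, vision, workorder gives the robot as it stands.
- The arm moves only by the shell command python3 -m crank 'ROWS'. ROWS is JSON, a list of rows, each a list of 3 entries, a list of its own where there are three numbers: the shift along the tool's x, y, z in m, then the turn, a rotation vector about the tool's x, y, z in rad, then the finger opening in m, from 0 to 0.0878. In form: [[[dx, dy, dz], [wx, wy, wz], jaw], ...]. A call has exactly 8 rows; each row shifts and turns the commanded pose from where the row before left it, along the tool's axes as they then stand; what a row does not reach is not made up. A row lasts 1/12 s, in which the tool goes at most 41.7 mm and 7.16 degrees, less where a joint would pass 70% of its speed; a pose out of reach is approached as far as the arm can. A call with a gripper value outside its range is refused whole. The fingers move at their own pace and stop on an object; the grip force is fixed at half the most. Time passes only in rows, so rows that do not move let the fingers close, or fill a call up. It gives the time, the measured TCP pose, the force and the opening at its end, in the units of the state.
- ctrl.get_obs(): the state, without advancing time (a new reading comes with each control period).
- vision.get_image(name): name is "side" or "top"; returns a dict with "img" (480x640x3 uint8, blue, green, red), "mtx" (3x3 intrinsics, pixels), "rvec" (rotation vector, rad) and "tvec" (3), from world to camera coordinates, as OpenCV has them. Camera axes: x right, y down, z forward; pixel columns grow to the right and rows downward; lengths in mm; the calibration is good to about 2 mm. A picture is of the moment at which its call begins. There is no depth.
- workorder.close_job(): hands the job in, once; it reports no verdict.
The state is a dict: "t": time; "qpos": joint angles; "qvel": joint speeds; "joint_torque": joint torques, N m; "ee_pos": TCP position; "orientation": TCP orientation; "ft_force": force on the tool from outside, world axes, zero at the start; "moment": the same for the moment, N m; "width": finger opening in mm.
Only numpy, scipy, OpenCV 4.12 (cv2) and the standard library are available. Lean on these libraries where they do the work, as an engineer would, in place of code of your own. Each camera call takes 0.05 s, during which the arm holds its last target.

## Working session

There is one attempt and no reset: what is moved stays moved. The work goes in short steps, Python scripts to look and compute and a shell command to move; the robot and the scene stay as the last step left them, time stands still between calls to the robot, and variables do not carry over. Pictures are saved under pics/ and viewed, and the job is handed in when it is done.

```bash
mkdir -p pics; ls; python3 - <<'E'
from workcell import ctrl, vision
import cv2
o=ctrl.get_obs()
for k in o: print(k,o[k])
for n in("side","top"):
    d=vision.get_image(n); cv2.imwrite(f"pics/{n}0.png",d["img"]); print(n,d["mtx"],d["rvec"],d["tvec"])
E
```

```text
pics
t 0.0
qpos [ 1.31296315e+00  4.23841383e-01  1.63067848e+00  5.27085699e-06
  1.08860570e+00 -1.90386629e-02]
qvel [ 0.00125932 -0.00090088  0.00041819 -0.00047474 -0.00032718  0.00168396]
joint_torque [ 1.31157325e-03 -5.44615674e+01 -2.73674852e+01  6.46082824e-02
  2.26203469e-02 -1.43262837e-04]
ee_pos [147.68788413 606.72938861 221.90588797]
orientation [ 0.18628146  1.56287015 -0.18867002]
ft_force [0.74517616 0.3523758  0.39440829]
moment [-0.03675977  0.01208046 -0.00162312]
width 87.73156893052011
side [[502.88089804   0.         314.30203692]
 [  0.         502.88089804 243.0467451 ]
 [  0.           0.           1.        ]] [ 0.99407989 -2.49848254  1.03006335] [489.39119086 407.12311914 825.56472599]
top [[508.37420747   0.         317.92822419]
 [  0.         508.37420747 244.33142024]
 [  0.           0.           1.        ]] [ 2.04366363 -2.18738024  0.22827139] [  80.1194767   649.47193707 1185.49844065]
```

View pics/side0.png

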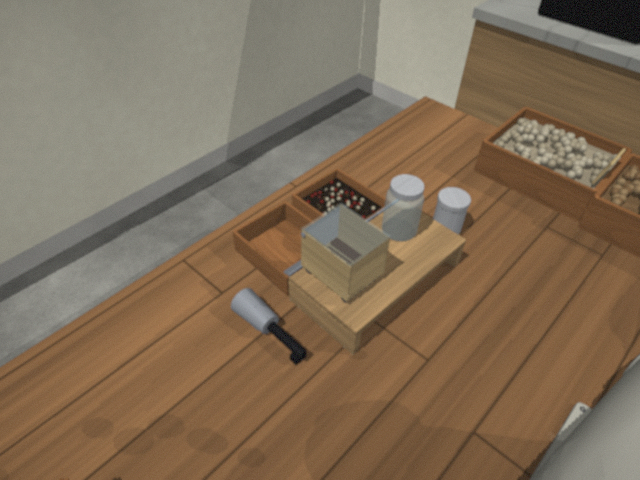

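View pics/top0.png

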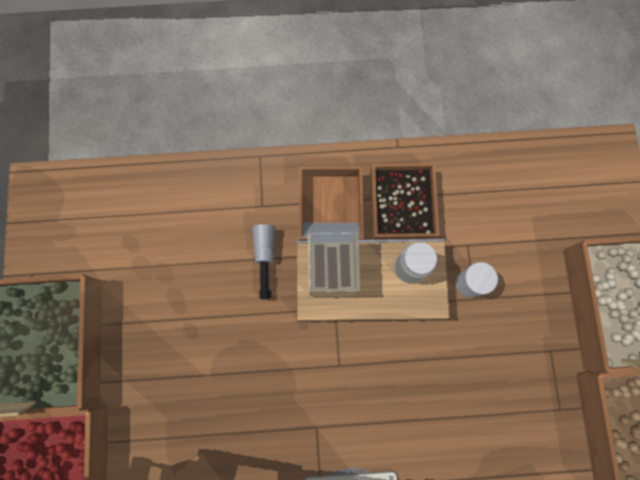

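The side view shows the caddy at about (345,250) on the left half of the step, with the jar at (403,205) and the empty tray in front. In the top view the caddy is at about (333,264), the step spans columns 298–448, the scoop is at (264,260), the tin at (480,280) and the empty tray at (330,200). I'll zoom in to measure.

```bash
cat > h.py <<'E'
import numpy as np, cv2
from workcell import ctrl, vision
def grab(n): return vision.get_image(n)
def proj(d,P):
    return cv2.projectPoints(np.asarray(P,float).reshape(-1,1,3),d["rvec"],d["tvec"],d["mtx"],None)[0].reshape(-1,2)
def ray(d,uv,z):
    R=cv2.Rodrigues(np.array(d["rvec"]))[0]; t=np.array(d["tvec"]).reshape(3)
    c=-R.T@t; v=R.T@np.linalg.inv(d["mtx"])@np.array([uv[0],uv[1],1.])
    return c+v*(z-c[2])/v[2]
def crop(d,x0,y0,x1,y1,s,name):
    cv2.imwrite(name,cv2.resize(d["img"][y0:y1,x0:x1],None,fx=s,fy=s,interpolation=cv2.INTER_CUBIC))
E
python3 - <<'E'
from h import *
t=grab("top"); s=grab("side")
crop(t,280,155,480,305,4,"pics/tc.png")
crop(s,225,165,425,315,4,"pics/sc.png")
import pickle
pickle.dump((t,s),open("im0.pkl","wb"))
for d in(t,s):
    R=cv2.Rodrigues(np.array(d["rvec"]))[0]; print("cam",-R.T@np.array(d["tvec"]).reshape(3)); print(proj(d,[[147,607,222],[0,0,0]]))
for uv,z in [((298,240),80),((448,240),80),((298,319),80),((448,319),80)]: print(uv,ray(t,uv,z).round(1))
E
```

```text
cam [ 397.57750853   55.5169493  1293.24764582]
[[ 42.80149487 501.75640033]
 [352.28565063 522.84277881]]
cam [174.01779183 554.10968799 865.73110747]
[[280.927108   831.39523185]
 [612.40765336 491.03994699]]
(298, 240) [664.8  83.9  80. ]
(448, 240) [ 640.  -281.8   80. ]
(298, 319) [473.9  95.4  80. ]
(448, 319) [ 449.8 -258.8   80. ]
```

View pics/tc.png

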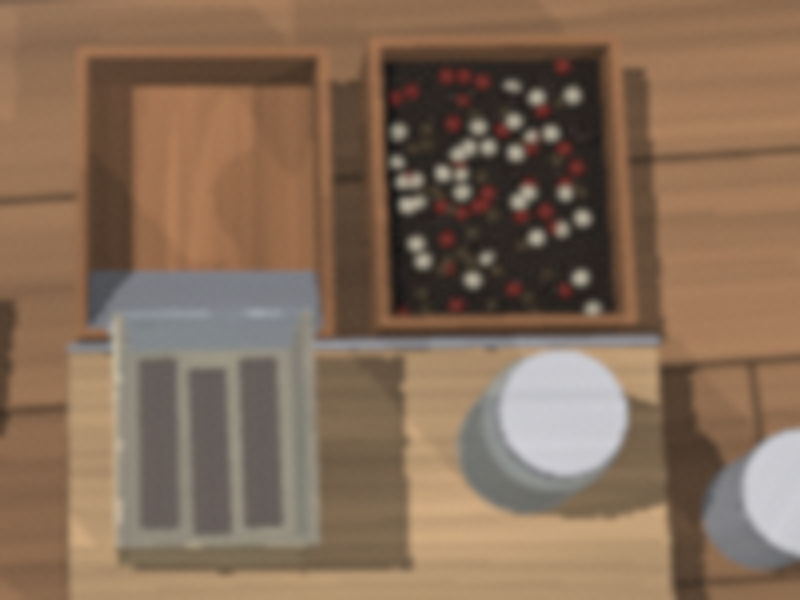

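View pics/sc.png

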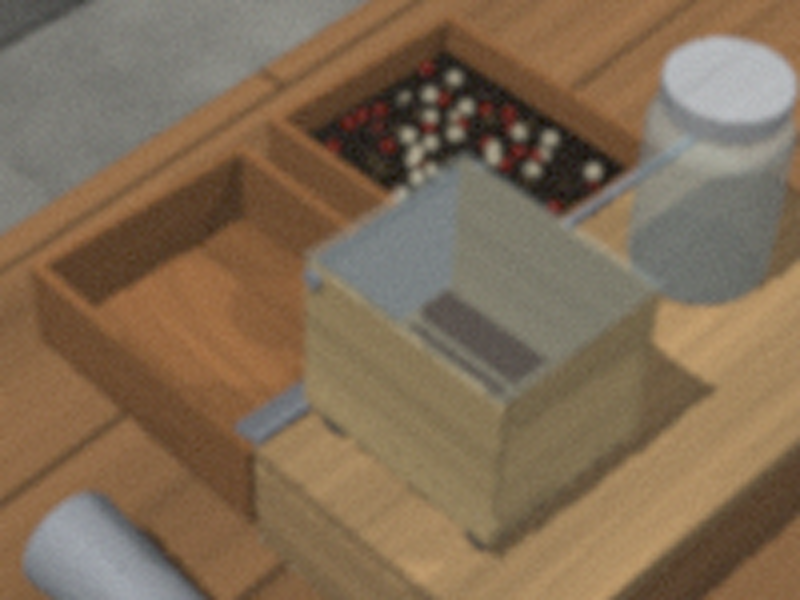

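```bash
python3 - <<'E'
from h import *
import pickle
t,s=pickle.load(open("im0.pkl","rb"))
T=lambda u,v:(280+u/4-.375,155+v/4-.375)
S=lambda u,v:(225+u/4-.375,165+v/4-.375)
for nm,uv in dict(rl=(120,547),rr=(318,543),fl=(113,312),fr=(306,312)).items(): print("cad top",nm,ray(t,T(*uv),200).round(1))
for nm,uv in dict(rl=(503,400),rr=(655,290),fl=(306,265),fr=(465,155)).items(): print("cad side",nm,ray(s,S(*uv),200).round(1))
print("side rear left bottom z", ray(s,S(495,548),84).round(1))
for nm,uv in dict(fl=(68,345),fr=(662,336)).items(): print("lip top",nm,ray(t,T(*uv),86).round(1))
print("lip side",ray(s,S(240,432),86).round(1))
print('step fl side',ray(s,S(258,462),80))
for nm,uv in dict(rl=(298,319),rr=(448,319)).items(): print("step",nm,ray(t,uv,80).round(1))
for nm,uv in dict(fl=(78,50),fr=(330,50),nr=(333,338),nl=(80,338)).items(): print("tray",nm,ray(t,T(*uv),60).round(1))
print("jar",ray(t,T(563,412),130+80).round(1), "jar side",ray(s,S(728,85),210).round(1))
E
```

```text
cad top rl [523.6  62.9 200. ]
cad top rr [518.5 -43.7 200. ]
cad top fl [653.5  58.3 200. ]
cad top fr [646.3 -47.9 200. ]
cad side rl [526.9  63.5 200. ]
cad side rr [520.1 -39.5 200. ]
cad side fl [649.8  62.5 200. ]
cad side fr [647.5 -50.1 200. ]
side rear left bottom z [528.4  55.3  84. ]
lip top fl [661.5  87.2  86. ]
lip top fr [ 642.7 -273.6   86. ]
lip side [670.4  90.   86. ]
step fl side [653.18646364  94.32152215  80.        ]
step rl [473.9  95.4  80. ]
step rr [ 449.8 -258.8   80. ]
tray fl [859.6  70.   60. ]
tray fr [848.7 -90.9  60. ]
tray nr [660.5 -76.5  60. ]
tray nl [671.2  80.2  60. ]
jar [ 579.2 -181.2  210. ] jar side [ 578.7 -177.3  210. ]
```

```bash
cat >> h.py <<'E'
from scipy.spatial.transform import Rotation as Ro
from scipy.optimize import least_squares
YAW=-0.05
def cur():
    o=ctrl.get_obs(); return np.array(o["ee_pos"],float),Ro.from_rotvec(o["orientation"]),o
def roll(p,R,rows):
    out=[]
    for d,w in rows:
        p=p+R.apply(np.array(d)*1000); R=R*Ro.from_rotvec(w); out.append((p,R))
    return out
def const(p,R,pt,Rt,N):
    def f(x):
        q,S=roll(p,R,[(x[:3],x[3:])]*N)[-1]
        return np.r_[(q-pt)/1000,(S.inv()*Rt).as_rotvec()]
    w0=(R.inv()*Rt).as_rotvec()/N; d0=R.inv().apply(pt-p)/1000/N
    return least_squares(f,np.r_[d0,w0]).x
def pose(phi,sgn=1):
    "tool pointing forward & phi rad below horizontal, tool y = sgn*caddy y"
    x=np.array([np.cos(phi),0,-np.sin(phi)]); y=np.array([0,sgn,0.]); z=np.cross(x,y)
    return Ro.from_euler('z',YAW)*Ro.from_matrix(np.c_[x,y,z])
E
python3 - <<'E'
from h import *
p,R,o=cur(); print(R.as_matrix().round(3))
pt=np.array([440,14,240.])
for sg in(1,-1):
  for N in (24,):
    x=const(p,R,pt,pose(np.pi/2,sg),N); print(sg,N,x.round(4),np.linalg.norm(x[:3]),np.degrees(np.linalg.norm(x[3:])))
    for q,S in roll(p,R,[(x[:3].round(4),x[3:].round(4))]*N)[3::4]: print(q.round(0), np.hypot(*q[:2]).round())
E
```

```text
[[-0.     0.236  0.972]
 [-0.001  0.972 -0.236]
 [-1.    -0.001  0.   ]]
1 24 [-0.0007 -0.0227  0.0157 -0.0079 -0.      0.    ] 0.027595544010452003 0.45058856225846755
[188. 504. 225.] 538.0
[232. 403. 228.] 465.0
[280. 303. 231.] 413.0
[330. 205. 234.] 388.0
[383. 108. 237.] 398.0
[440.  13. 239.] 440.0
-1 24 [-7.00e-04  2.10e-02  3.50e-02  1.23e-01  1.00e-04  0.00e+00] 0.04083073803820249 7.049416833690253
[308. 626. 225.] 698.0
[459. 567. 228.] 729.0
[564. 443. 230.] 717.0
[598. 285. 233.] 662.0
[553. 130. 236.] 568.0
[440.  14. 239.] 440.0
```

```bash
python3 -m crank '[[[-0.0007,-0.0227,0.0157],[-0.0079,0,0],0.05],[[-0.0007,-0.0227,0.0157],[-0.0079,0,0],0.05],[[-0.0007,-0.0227,0.0157],[-0.0079,0,0],0.05],[[-0.0007,-0.0227,0.0157],[-0.0079,0,0],0.05],[[-0.0007,-0.0227,0.0157],[-0.0079,0,0],0.05],[[-0.0007,-0.0227,0.0157],[-0.0079,0,0],0.05],[[-0.0007,-0.0227,0.0157],[-0.0079,0,0],0.05],[[-0.0007,-0.0227,0.0157],[-0.0079,0,0],0.05]]'
```

```text
t: 0.87
ee_pos: [232.8, 402.0, 228.2]
orientation: [0.137, 1.566, -0.137]
ft_force: [-0.3, 0.3, 0.4]
width: 50.1
```

```bash
python3 -m crank '[[[-0.0007,-0.0227,0.0157],[-0.0079,0,0],0.05],[[-0.0007,-0.0227,0.0157],[-0.0079,0,0],0.05],[[-0.0007,-0.0227,0.0157],[-0.0079,0,0],0.05],[[-0.0007,-0.0227,0.0157],[-0.0079,0,0],0.05],[[-0.0007,-0.0227,0.0157],[-0.0079,0,0],0.05],[[-0.0007,-0.0227,0.0157],[-0.0079,0,0],0.05],[[-0.0007,-0.0227,0.0157],[-0.0079,0,0],0.05],[[-0.0007,-0.0227,0.0157],[-0.0079,0,0],0.05]]'
python3 - <<'E'
from h import *
p,R,o=cur(); print(o["qpos"].round(3) if hasattr(o["qpos"],'round') else o["qpos"])
for phi in (60,):
  x=const(p,R,np.array([450,14.,220]),pose(np.radians(phi)),12); print(x.round(4),np.degrees(np.linalg.norm(x[3:])))
  for q,S in roll(p,R,[(x[:3].round(4),x[3:].round(4))]*12)[3::4]: print(q.round(1))
E
```

```text
t: 1.53
ee_pos: [330.3, 204.0, 234.0]
orientation: [0.088, 1.569, -0.088]
ft_force: [-0.1, -0.1, -0.5]
width: 49.8
[ 0.523  0.045  2.108  0.     0.989 -0.936]
[ 0.0038 -0.015   0.0108 -0.005  -0.0436  0.0013] 2.5157210697900476
[367.8 139.8 221.6]
[408.2  76.2 216.9]
[449.9  13.5 220.2]
```

```bash
python3 -m crank '[[[0.0038,-0.015,0.0108],[-0.005,-0.0436,0.0013],0.05],[[0.0038,-0.015,0.0108],[-0.005,-0.0436,0.0013],0.05],[[0.0038,-0.015,0.0108],[-0.005,-0.0436,0.0013],0.05],[[0.0038,-0.015,0.0108],[-0.005,-0.0436,0.0013],0.05],[[0.0038,-0.015,0.0108],[-0.005,-0.0436,0.0013],0.05],[[0.0038,-0.015,0.0108],[-0.005,-0.0436,0.0013],0.05],[[0.0038,-0.015,0.0108],[-0.005,-0.0436,0.0013],0.05],[[0.0038,-0.015,0.0108],[-0.005,-0.0436,0.0013],0.05]]'
python3 - <<'E'
from h import *
p,R,o=cur(); print(o["qpos"])
x=const(p,R,np.array([485,12.5,172]),pose(np.radians(60)),8); print(x.round(4),np.degrees(np.linalg.norm(x[3:])))
for q,S in roll(p,R,[(x[:3].round(4),x[3:].round(4))]*8)[1::2]: print(q.round(1))
E
```

```text
t: 2.2
ee_pos: [408.1, 76.7, 216.8]
orientation: [0.046, 1.219, -0.06]
ft_force: [-0.2, -0.3, 0.0]
width: 50.1
[ 0.23145856 -0.02224352  2.28108751 -0.19077071  0.55364437 -1.1220972 ]
[ 0.0093 -0.0074  0.0069 -0.0025 -0.0215  0.0008] 1.2438518025676764
[426.5  60.6 204.3]
[445.5  44.6 192.6]
[465.1  28.6 181.8]
[485.2  12.7 171.8]
```

```bash
python3 -m crank '[[[0.0093,-0.0074,0.0069],[-0.0025,-0.0215,0.0008],0.05],[[0.0093,-0.0074,0.0069],[-0.0025,-0.0215,0.0008],0.05],[[0.0093,-0.0074,0.0069],[-0.0025,-0.0215,0.0008],0.05],[[0.0093,-0.0074,0.0069],[-0.0025,-0.0215,0.0008],0.05],[[0.0093,-0.0074,0.0069],[-0.0025,-0.0215,0.0008],0.05],[[0.0093,-0.0074,0.0069],[-0.0025,-0.0215,0.0008],0.05],[[0.0093,-0.0074,0.0069],[-0.0025,-0.0215,0.0008],0.05],[[0.0093,-0.0074,0.0069],[-0.0025,-0.0215,0.0008],0.05]]'
python3 - <<'E'
from h import *
p,R,o=cur(); print(p,o["qpos"],o["ft_force"]); print(R.as_matrix().round(3))
d=grab("top");crop(d,280,155,480,305,4,"pics/tc1.png")
d=grab("side");crop(d,225,165,425,315,4,"pics/sc1.png")
E
```

```text
t: 2.87
ee_pos: [485.2, 13.0, 171.4]
orientation: [0.027, 1.049, -0.046]
ft_force: [-0.1, -0.3, -0.0]
width: 50.0
[485.19982312  12.98790648 171.3623572 ] [ 0.02639323  0.16271241  2.30927256 -0.25010151  0.15354477 -1.25653353] [-0.1478627  -0.31102165 -0.04201825]
[[ 0.498  0.051  0.866]
 [-0.025  0.999 -0.044]
 [-0.867  0.001  0.499]]
```

View pics/tc1.png

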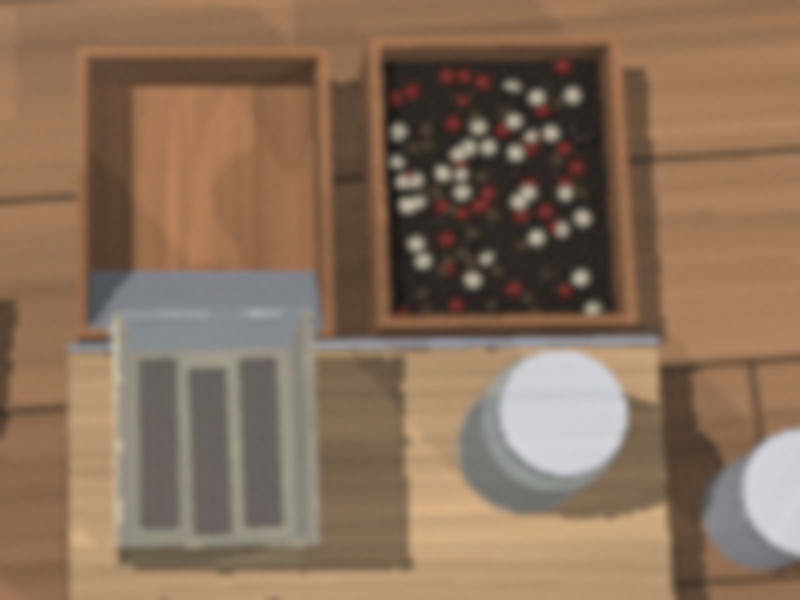

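View pics/sc1.png

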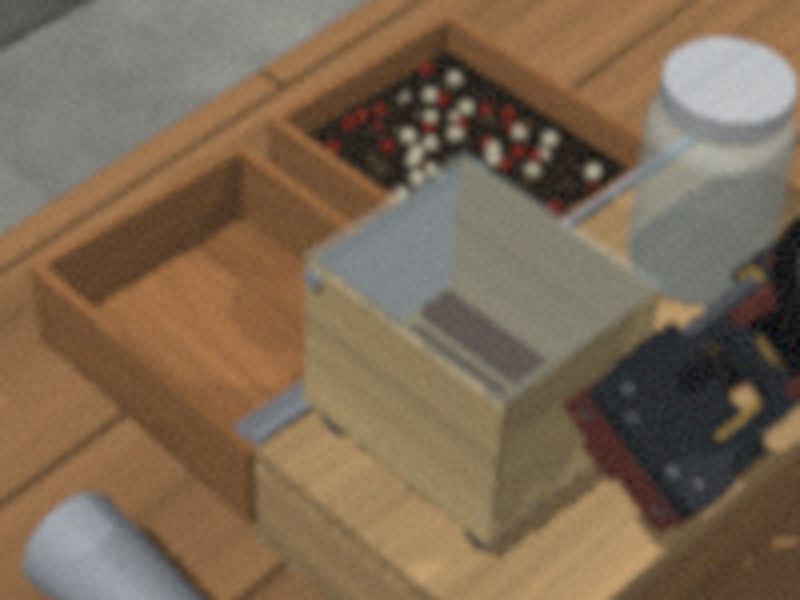

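The side view shows the finger at (640,440) in the crop, behind the back wall with clearance. Nothing else has moved. Joint 5 is near its limit, so I'll pitch down by 10° while approaching.

```bash
python3 -m crank '[[[0.0008,0,0.0018],[0,0.022,0],0.05],[[0.0008,0,0.0018],[0,0.022,0],0.05],[[0.0008,0,0.0018],[0,0.022,0],0.05],[[0.0008,0,0.0018],[0,0.022,0],0.05],[[0.0008,0,0.0018],[0,0.022,0],0.05],[[0.0008,0,0.0018],[0,0.022,0],0.05],[[0.0008,0,0.0018],[0,0.022,0],0.05],[[0.0008,0,0.0018],[0,0.022,0],0.05]]'
python3 - <<'E'
from h import *
p,R,o=cur(); print(p,o["qpos"],o["ft_force"]); print(R.as_matrix().round(3))
E
```

```text
t: 3.63
ee_pos: [500.2, 13.2, 172.5]
orientation: [0.032, 1.227, -0.043]
ft_force: [0.1, 0.9, 1.0]
width: 49.8
[500.18917294  13.19146978 172.46021813] [ 0.01579377  0.19991124  2.16528804 -0.05076659  0.4341702  -1.46208231] [0.05113043 0.89797679 1.03155052]
[[ 0.336  0.05   0.94 ]
 [-0.016  0.999 -0.048]
 [-0.942  0.001  0.337]]
```

```bash
python3 -m crank '[[[0.0005,0,0.0014],[0,0,0],0.05],[[0.0005,0,0.0014],[0,0,0],0.05],[[0.0005,0,0.0014],[0,0,0],0.05],[[0.0005,0,0.0014],[0,0,0],0.05],[[0.0005,0,0.0014],[0,0,0],0.05],[[0.0005,0,0.0014],[0,0,0],0.05],[[0.0005,0,0.0014],[0,0,0],0.05],[[0.0005,0,0.0014],[0,0,0],0.05]]'
```

```text
t: 4.3
ee_pos: [512.3, 12.0, 171.9]
orientation: [0.032, 1.226, -0.044]
ft_force: [-3.9, 0.7, 1.9]
width: 50.4
```

```bash
python3 -m crank '[[[0.0005,0,0.0014],[0,0,0],0.05],[[0.0005,0,0.0014],[0,0,0],0.05],[[0.0005,0,0.0014],[0,0,0],0.05],[[0.0005,0,0.0014],[0,0,0],0.05],[[0,0,0],[0,0,0],0.05],[[0,0,0],[0,0,0],0.05],[[0,0,0],[0,0,0],0.05],[[0,0,0],[0,0,0],0.05]]'
python3 - <<'E'
from h import *
p,R,o=cur(); print(p,o["ft_force"]); 
d=grab("side");crop(d,225,165,425,315,4,"pics/sc2.png")
E
```

```text
t: 4.97
ee_pos: [517.8, 11.7, 171.7]
orientation: [0.032, 1.227, -0.044]
ft_force: [-4.2, -0.5, 0.2]
width: 50.0
[517.79735458  11.7327453  171.68111574] [-4.24094937 -0.47536997  0.15965873]
```

View pics/sc2.png

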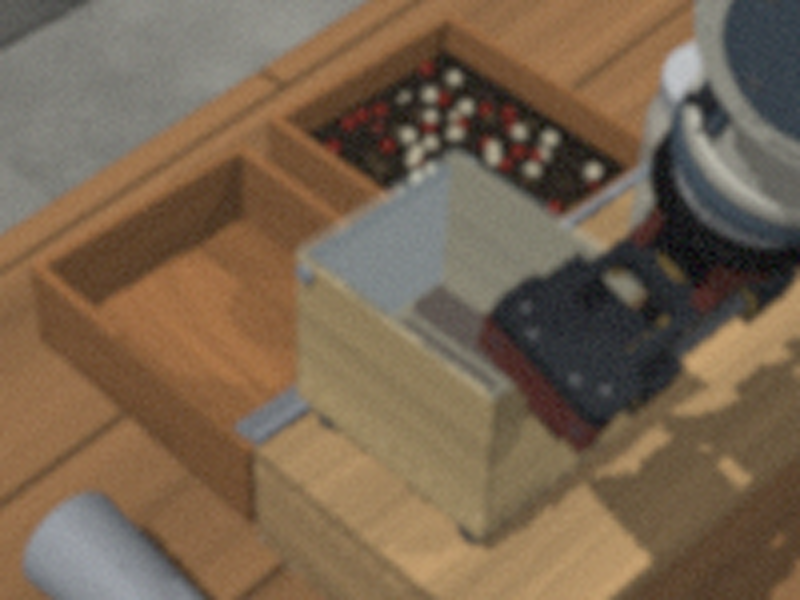

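```bash
python3 -m crank '[[[0.0005,0,0.0014],[0,0,0],0.05],[[0.0005,0,0.0014],[0,0,0],0.05],[[0.0005,0,0.0014],[0,0,0],0.05],[[0,0,0],[0,0,0],0.05],[[0,0,0],[0,0,0],0.05],[[0,0,0],[0,0,0],0.05],[[0,0,0],[0,0,0],0.05],[[0,0,0],[0,0,0],0.05]]'
python3 - <<'E'
from h import *
p,R,o=cur(); print(p,o["ft_force"]); 
d=grab("side");crop(d,285,205,395,315,6,"pics/sc3.png")
E
```

```text
t: 5.68
ee_pos: [522.9, 11.5, 172.0]
orientation: [0.032, 1.225, -0.044]
ft_force: [-1.2, 1.0, -1.7]
width: 49.9
[522.89891975  11.52762442 172.0190584 ] [-1.18558959  1.03543541 -1.70562504]
```

View pics/sc3.png

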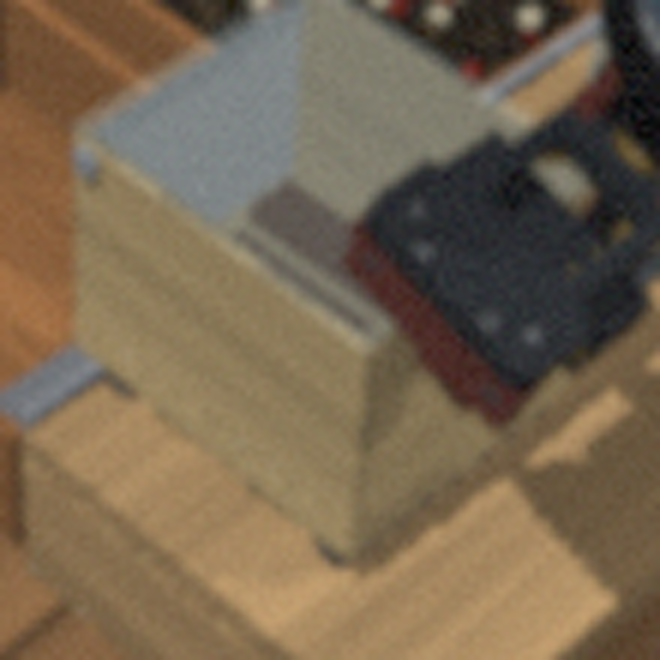

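```bash
python3 -m crank '[[[0.0005,0,0.0014],[0,0,0],0.05],[[0.0005,0,0.0014],[0,0,0],0.05],[[0.0005,0,0.0014],[0,0,0],0.05],[[0.0005,0,0.0014],[0,0,0],0.05],[[0,0,0],[0,0,0],0.05],[[0,0,0],[0,0,0],0.05],[[0,0,0],[0,0,0],0.05],[[0,0,0],[0,0,0],0.05]]'
python3 - <<'E'
from h import *
p,R,o=cur(); print(p,o["ft_force"]); 
d=grab("side");crop(d,285,205,395,315,6,"pics/sc4.png")
d=grab("top");crop(d,280,155,480,305,4,"pics/tc4.png")
E
```

```text
t: 6.4
ee_pos: [523.9, 11.4, 170.5]
orientation: [0.032, 1.235, -0.044]
ft_force: [-22.1, 2.8, 14.9]
width: 49.7
[523.8771663   11.37699636 170.46212512] [-22.11187551   2.84721146  14.85481883]
```

View pics/sc4.png

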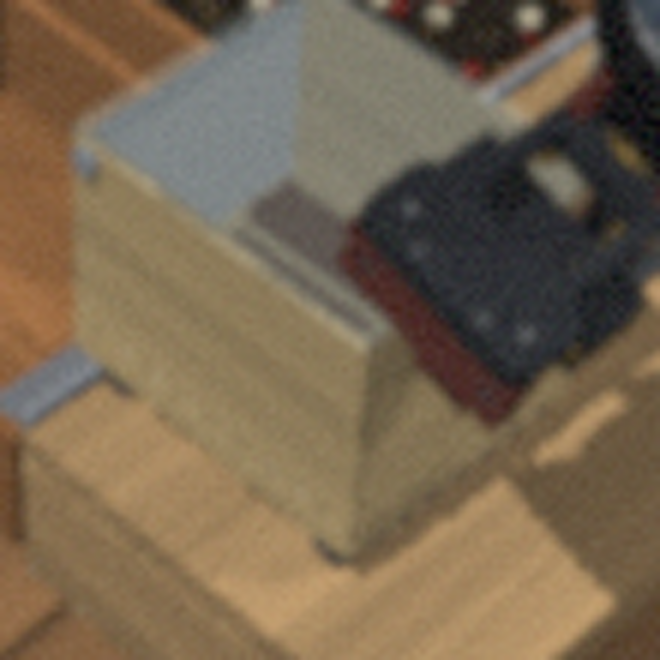

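View pics/tc4.png

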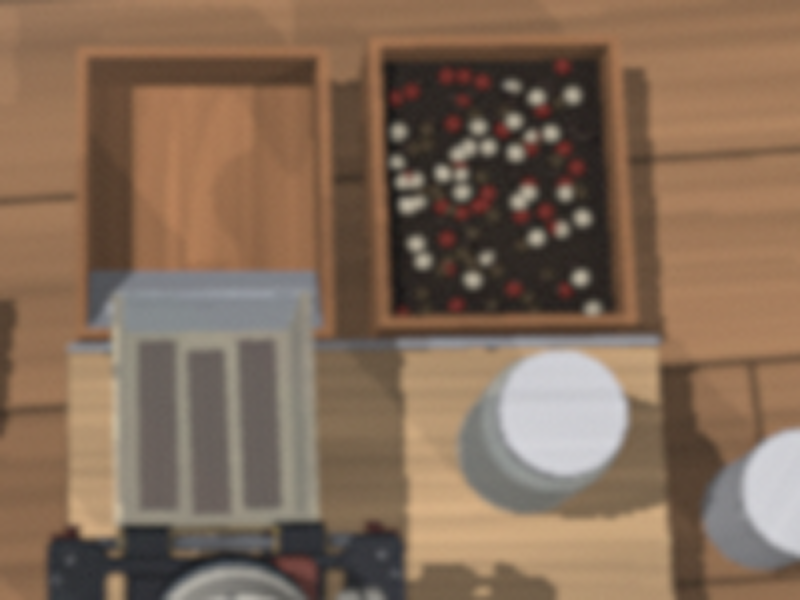

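Contact force jumped to (-22, +15) N with the front bar against the lip. Pushing straight ahead makes the tip bind on the wall, so I'll follow the arc about the foot bar instead, moving up and forward while pitching. The pictures show the caddy at the lip, still upright.

```bash
python3 -m crank '[[[-0.0019,0,0.0007],[0,0.016,0],0.05],[[-0.0019,0,0.0007],[0,0.016,0],0.05],[[-0.0019,0,0.0007],[0,0.016,0],0.05],[[-0.0019,0,0.0007],[0,0.016,0],0.05],[[0,0,0],[0,0,0],0.05],[[0,0,0],[0,0,0],0.05],[[0,0,0],[0,0,0],0.05],[[0,0,0],[0,0,0],0.05]]'
python3 - <<'E'
from h import *
p,R,o=cur(); print(p,o["ft_force"]); 
d=grab("side");crop(d,285,205,395,315,6,"pics/sc5.png")
E
```

```text
t: 7.17
ee_pos: [528.6, 11.2, 179.9]
orientation: [0.033, 1.29, -0.043]
ft_force: [-2.9, 0.5, 0.7]
width: 50.4
[528.62438119  11.21235641 179.85478395] [-2.88379841  0.52429521  0.65644212]
```

View pics/sc5.png

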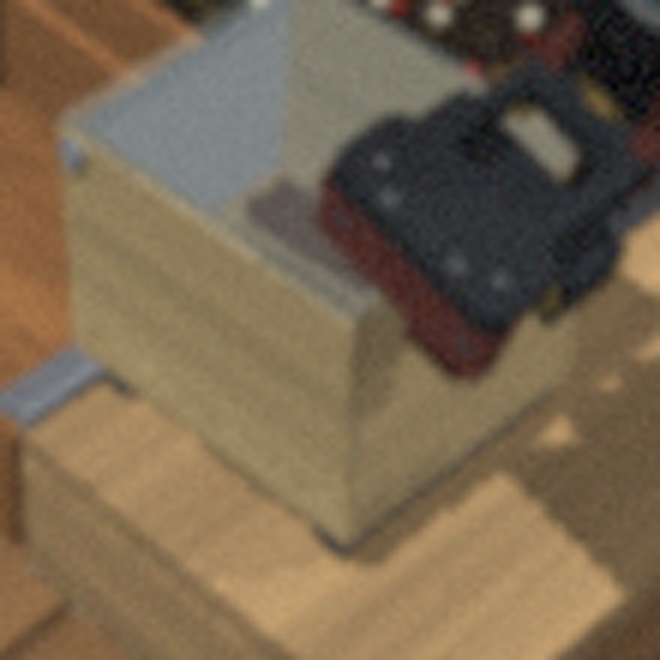

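Tipped about 3.5°, with contact force down to 3 N. Next I'll follow the arc.

```bash
python3 -m crank '[[[-0.0009,0,0.0012],[0,0.01,0],0.05],[[-0.0018,0,0.0024],[0,0.02,0],0.05],[[-0.0018,0,0.0024],[0,0.02,0],0.05],[[-0.0018,0,0.0024],[0,0.02,0],0.05],[[-0.0018,0,0.0024],[0,0.02,0],0.05],[[-0.0018,0,0.0024],[0,0.02,0],0.05],[[-0.0018,0,0.0024],[0,0.02,0],0.05],[[-0.0009,0,0.0012],[0,0.01,0],0.05]]'
python3 -m crank '[[[-0.0018,0,0.0024],[0,0.02,0],0.05],[[-0.0018,0,0.0024],[0,0.02,0],0.05],[[-0.0018,0,0.0024],[0,0.02,0],0.05],[[-0.0018,0,0.0024],[0,0.02,0],0.05],[[-0.0009,0,0.0012],[0,0.01,0],0.05],[[0,0,0],[0,0,0],0.05],[[0,0,0],[0,0,0],0.05],[[0,0,0],[0,0,0],0.05]]'
python3 - <<'E'
from h import *
p,R,o=cur(); print(p,o["ft_force"],o["qpos"]); 
d=grab("side");crop(d,265,175,415,305,5,"pics/sc6.png")
E
```

```text
t: 7.88
ee_pos: [543.7, 10.5, 196.6]
orientation: [0.037, 1.429, -0.041]
ft_force: [-2.2, -0.7, 0.8]
width: 50.2
t: 8.55
ee_pos: [552.2, 10.0, 205.0]
orientation: [0.039, 1.519, -0.04]
ft_force: [-1.9, 0.5, 0.0]
width: 50.1
[552.23643952  10.00693766 205.03933408] [-1.93973445  0.45978882  0.04074935] [-0.00240511  0.31716564  1.84074085 -0.00227152  0.93255896 -1.52128677]
```

View pics/sc6.png

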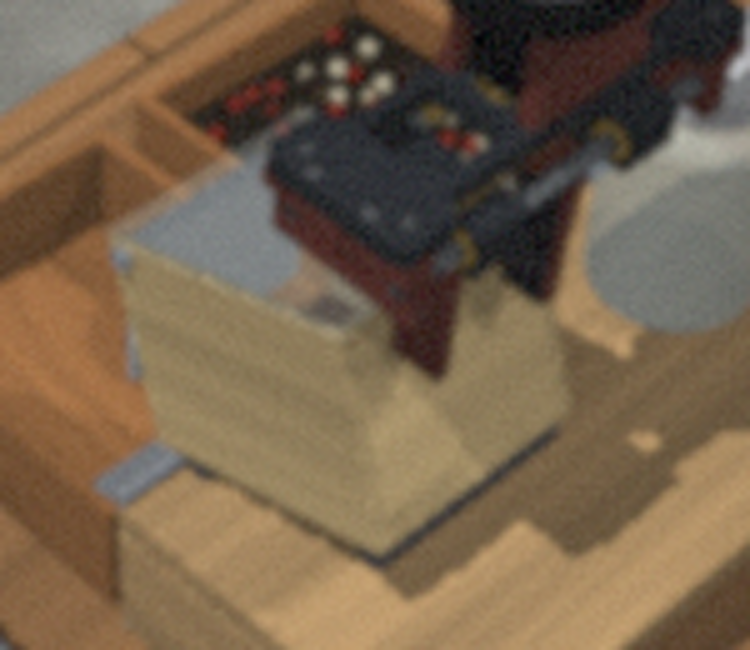

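The side view shows the caddy tilted about 16° with the flap starting to open at (130,360) in the crop. The fingers are on the back wall. Continuing.

```bash
python3 -m crank '[[[-0.0009,0,0.0012],[0,0.01,0],0.05],[[-0.0018,0,0.0024],[0,0.02,0],0.05],[[-0.0018,0,0.0024],[0,0.02,0],0.05],[[-0.0018,0,0.0024],[0,0.02,0],0.05],[[-0.0018,0,0.0024],[0,0.02,0],0.05],[[-0.0018,0,0.0024],[0,0.02,0],0.05],[[-0.0018,0,0.0024],[0,0.02,0],0.05],[[-0.0009,0,0.0012],[0,0.01,0],0.05]]'
python3 - <<'E'
from h import *
p,R,o=cur(); print(p,o["ft_force"],np.degrees(Ro.from_rotvec(o["orientation"]).as_euler('ZYX'))); 
d=grab("side");crop(d,255,165,405,295,5,"pics/sc7.png")
d=grab("top");crop(d,280,155,420,295,4,"pics/tc7.png")
E
```

```text
t: 9.27
ee_pos: [570.1, 9.1, 218.0]
orientation: [0.042, 1.66, -0.038]
ft_force: [-2.4, 0.2, 0.2]
width: 50.3
[570.05440424   9.11843411 217.98594687] [-2.44775749  0.18103479  0.19194987] [176.67828668  84.88063945 179.57324193]
```

View pics/sc7.png

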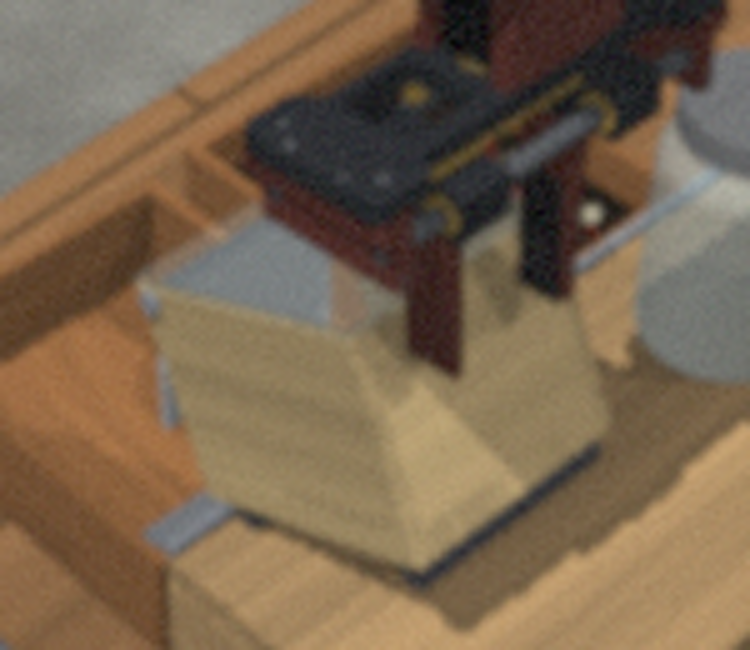

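View pics/tc7.png

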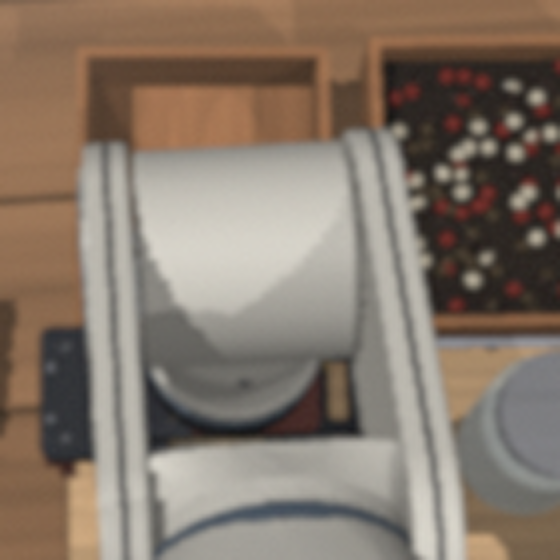

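Tilt is about 25° in the side view, with the flap bottom at (168,420) in the crop hanging clear. The top view is blocked by the arm, but the jar is clear.

```bash
python3 -m crank '[[[-0.0009,0,0.0012],[0,0.01,0],0.05],[[-0.0018,0,0.0024],[0,0.02,0],0.05],[[-0.0018,0,0.0024],[0,0.02,0],0.05],[[-0.0018,0,0.0024],[0,0.02,0],0.05],[[-0.0018,0,0.0024],[0,0.02,0],0.05],[[-0.0009,0,0.0012],[0,0.01,0],0.05],[[0,0,0],[0,0,0],0.05],[[0,0,0],[0,0,0],0.05]]'
python3 - <<'E'
from h import *
p,R,o=cur(); print(p,o["ft_force"]); 
d=grab("side");crop(d,235,165,385,295,5,"pics/sc8.png")
E
```

```text
t: 10.03
ee_pos: [582.3, 8.4, 225.0]
orientation: [0.045, 1.759, -0.036]
ft_force: [-2.4, -0.8, 1.2]
width: 50.1
[582.34308705   8.44748066 225.0040083 ] [-2.35099101 -0.80248484  1.24036952]
```

View pics/sc8.png

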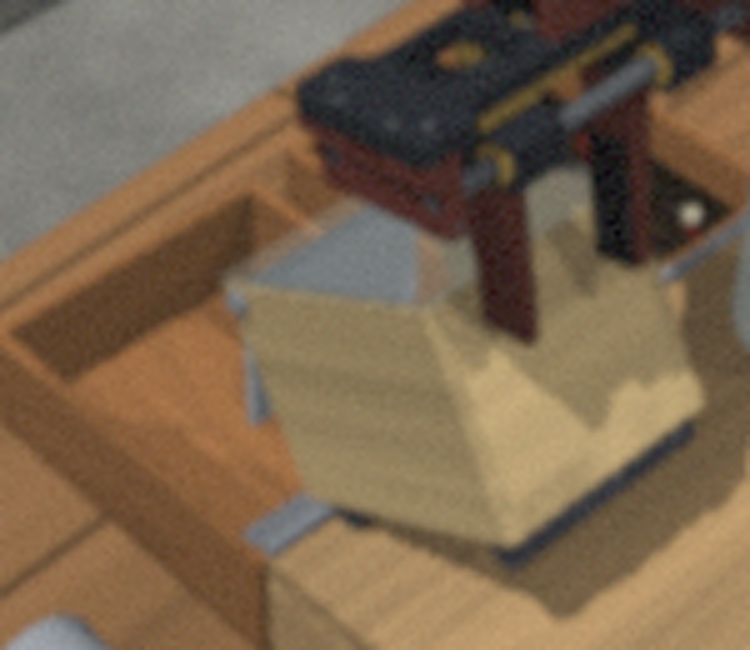

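```bash
python3 -m crank '[[[-0.0009,0,0.0012],[0,0.01,0],0.05],[[-0.0013,0,0.0018],[0,0.015,0],0.05],[[-0.0013,0,0.0018],[0,0.015,0],0.05],[[-0.0013,0,0.0018],[0,0.015,0],0.05],[[-0.0009,0,0.0012],[0,0.01,0],0.05],[[0,0,0],[0,0,0],0.05],[[0,0,0],[0,0,0],0.05],[[0,0,0],[0,0,0],0.05]]'
python3 - <<'E'
from h import *
p,R,o=cur(); print(p,o["ft_force"]); 
d=grab("side");crop(d,235,165,385,295,5,"pics/sc9.png")
E
```

```text
t: 10.75
ee_pos: [591.2, 8.0, 229.0]
orientation: [0.047, 1.824, -0.035]
ft_force: [-2.0, -0.4, 2.2]
width: 50.1
[591.2153361    8.00054932 228.96606654] [-2.0177484  -0.42800756  2.16934778]
```

View pics/sc9.png

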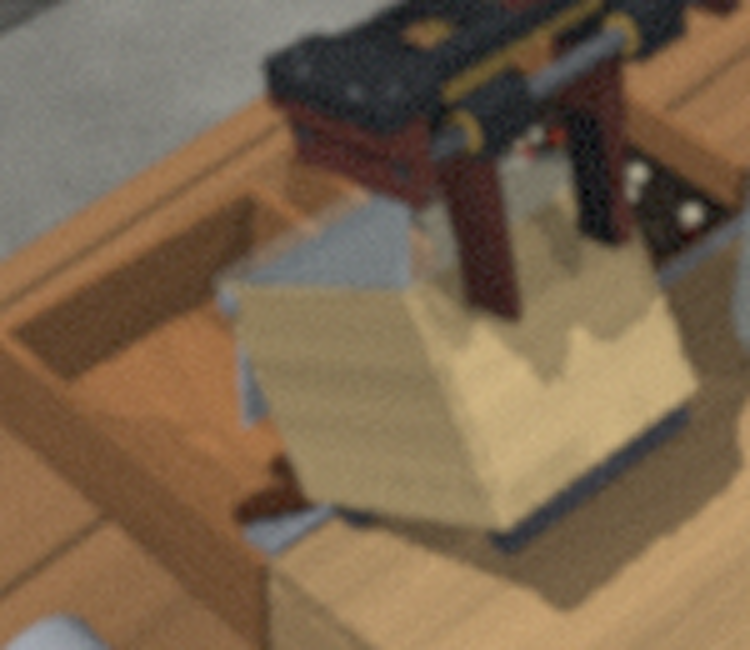

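The tips of the sticks are showing at (270,500) and (285,465), so they have begun to slide at about 34°. I'll hold here.

```bash
python3 -m crank '[[[0,0,0],[0,0,0],0.05],[[0,0,0],[0,0,0],0.05],[[0,0,0],[0,0,0],0.05],[[0,0,0],[0,0,0],0.05],[[0,0,0],[0,0,0],0.05],[[0,0,0],[0,0,0],0.05],[[0,0,0],[0,0,0],0.05],[[0,0,0],[0,0,0],0.05]]'
python3 - <<'E'
from h import *
d=grab("side");crop(d,235,165,385,295,5,"pics/sc10.png")
E
```

```text
t: 11.47
ee_pos: [591.2, 8.0, 229.0]
orientation: [0.047, 1.824, -0.035]
ft_force: [-1.4, -0.3, 1.6]
width: 49.7
```

View pics/sc10.png

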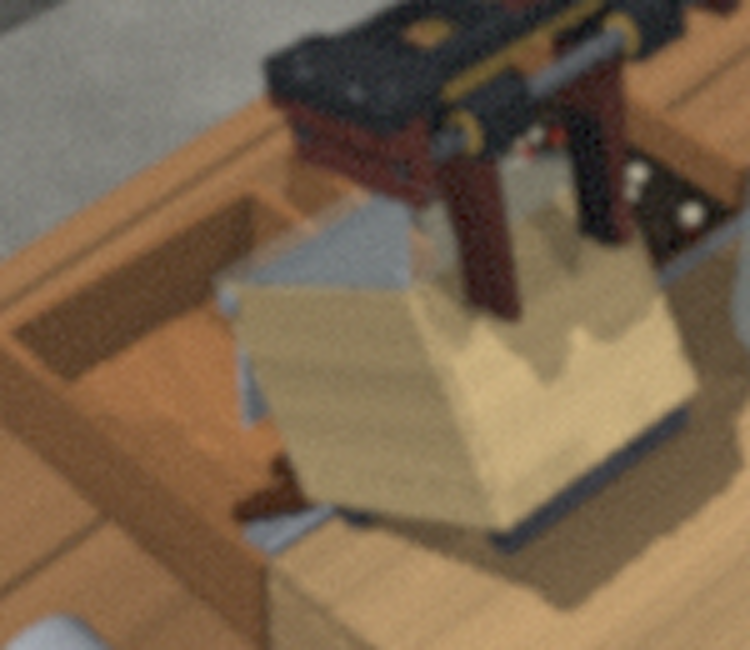

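The sticks have paused with their tips on the chute. I'll tip a little further.

```bash
python3 -m crank '[[[-0.0009,0,0.0012],[0,0.01,0],0.05],[[-0.0013,0,0.0018],[0,0.015,0],0.05],[[-0.0013,0,0.0018],[0,0.015,0],0.05],[[-0.0013,0,0.0018],[0,0.015,0],0.05],[[-0.0009,0,0.0012],[0,0.01,0],0.05],[[0,0,0],[0,0,0],0.05],[[0,0,0],[0,0,0],0.05],[[0,0,0],[0,0,0],0.05]]'
python3 - <<'E'
from h import *
p,R,o=cur(); print(p,o["ft_force"]); 
d=grab("side");crop(d,235,165,385,295,5,"pics/sc11.png")
E
```

```text
t: 12.18
ee_pos: [600.3, 7.5, 232.3]
orientation: [0.048, 1.889, -0.034]
ft_force: [-1.8, 0.5, 2.5]
width: 50.0
[600.33542594   7.51495243 232.2612517 ] [-1.75682337  0.45637435  2.49036386]
```

View pics/sc11.png

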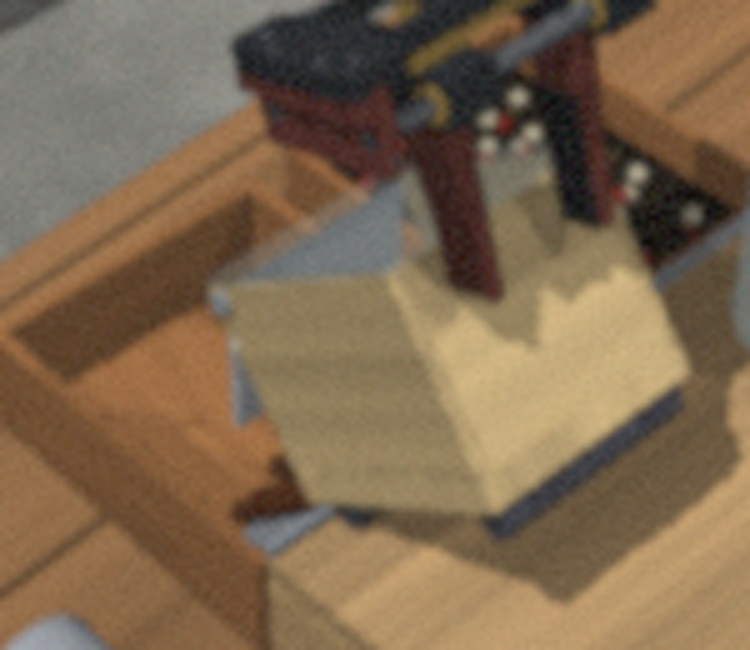

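```bash
python3 - <<'E'
from h import *
d=grab("side")
for uv in [(240,510),(285,465),(265,505)]:
    q=(235+uv[0]/5,165+uv[1]/5)
    for z in(6,18,60): print(uv,z,ray(d,q,z).round())
cv2.imwrite("pics/s12.png",cv2.resize(d["img"][200:300,240:340],None,fx=6,fy=6,interpolation=cv2.INTER_CUBIC))
# tray near-left rim corner predicted & chute lower edge
c=np.array([761,-6,0]); Rz=Ro.from_euler('z',YAW)
for P in [(-95,80,60),(-37,74,6),(-37,-74,6),(-91,74,60)]: print(P,(proj(d,c+Rz.apply(P))[0]))
E
```

```text
(240, 510) 6 [736.  33.   6.]
(240, 510) 18 [728.  40.  18.]
(240, 510) 60 [701.  66.  60.]
(285, 465) 6 [741.  -1.   6.]
(285, 465) 18 [733.   7.  18.]
(285, 465) 60 [705.  34.  60.]
(265, 505) 6 [730.  23.   6.]
(265, 505) 18 [722.  30.  18.]
(265, 505) 60 [695.  56.  60.]
(-95, 80, 60) [288.86615234 277.88215666]
(-37, 74, 6) [273.88504932 277.77262077]
(-37, -74, 6) [320.8954378  245.30035948]
(-91, 74, 60) [289.70470972 275.33920498]
```

View pics/s12.png

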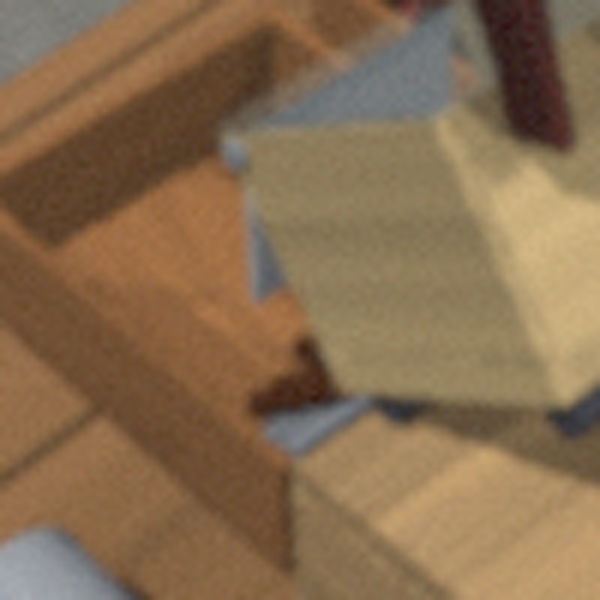

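```bash
python3 - <<'E'
from h import *
d=grab("top");crop(d,280,155,420,295,4,"pics/tc12.png")
E
```

```text
(no output)
```

View pics/tc12.png

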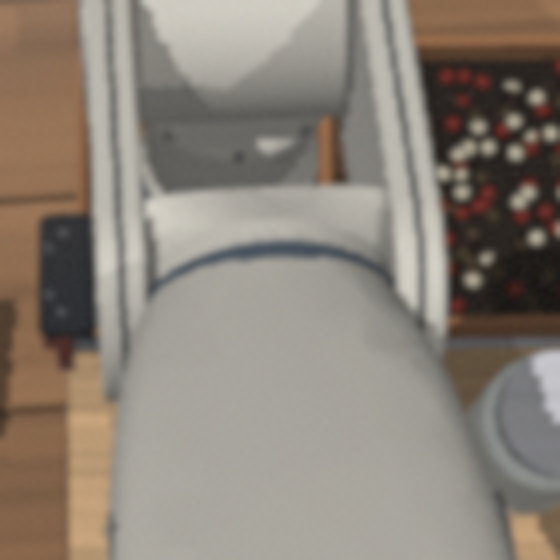

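The top view is blocked. The sticks' tips appear to be on the tray floor with the tails still near the sill. I'll tip a few degrees more, well under 55°.

```bash
python3 -m crank '[[[-0.0009,0,0.0012],[0,0.01,0],0.05],[[-0.0013,0,0.0018],[0,0.015,0],0.05],[[-0.0013,0,0.0018],[0,0.015,0],0.05],[[-0.0013,0,0.0018],[0,0.015,0],0.05],[[-0.0013,0,0.0018],[0,0.015,0],0.05],[[-0.0009,0,0.0012],[0,0.01,0],0.05],[[0,0,0],[0,0,0],0.05],[[0,0,0],[0,0,0],0.05]]'
python3 - <<'E'
from h import *
p,R,o=cur(); print(p,o["ft_force"]); 
d=grab("side");crop(d,235,185,355,285,6,"pics/sc13.png")
E
```

```text
t: 13.0
ee_pos: [612.0, 7.0, 235.5]
orientation: [0.05, 1.969, -0.032]
ft_force: [-0.7, -0.6, 2.9]
width: 50.3
[611.98587869   6.97011257 235.4943745 ] [-0.73290065 -0.59483746  2.91309785]
```

View pics/sc13.png

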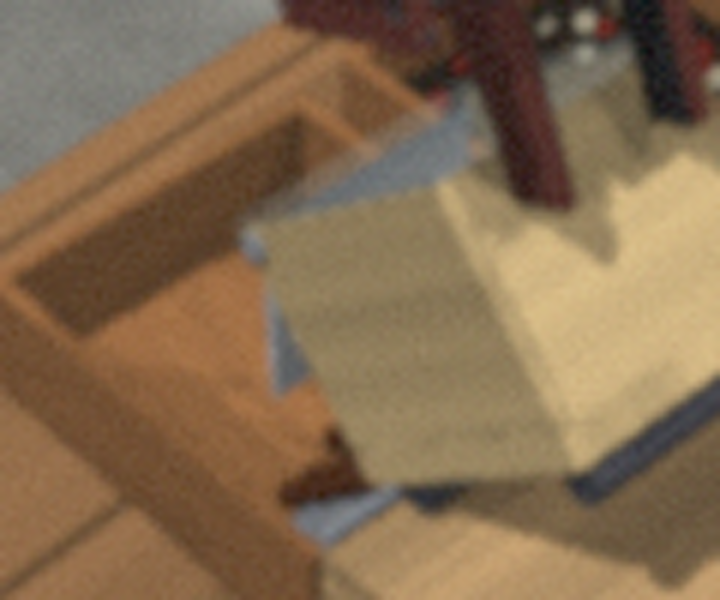

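Tilt is about 43° and the visible sticks no longer respond, so they are out of the caddy and lying on the chute. I'll ease back part way and check.

```bash
python3 -m crank '[[[0.0009,0,-0.0012],[0,-0.01,0],0.05],[[0.0013,0,-0.0018],[0,-0.015,0],0.05],[[0.0013,0,-0.0018],[0,-0.015,0],0.05],[[0.0018,0,-0.0024],[0,-0.02,0],0.05],[[0.0018,0,-0.0024],[0,-0.02,0],0.05],[[0.0018,0,-0.0024],[0,-0.02,0],0.05],[[0.0018,0,-0.0024],[0,-0.02,0],0.05],[[0.0009,0,-0.0012],[0,-0.01,0],0.05]]'
python3 - <<'E'
from h import *
p,R,o=cur(); print(p,o["ft_force"]); 
d=grab("side");crop(d,235,185,355,285,6,"pics/sc14.png")
E
python3 -m crank '[[[0.0009,0,-0.0012],[0,-0.01,0],0.05],[[0.0013,0,-0.0018],[0,-0.015,0],0.05],[[0.0013,0,-0.0018],[0,-0.015,0],0.05],[[0.0018,0,-0.0024],[0,-0.02,0],0.05],[[0.0018,0,-0.0024],[0,-0.02,0],0.05],[[0.0018,0,-0.0024],[0,-0.02,0],0.05],[[0.0018,0,-0.0024],[0,-0.02,0],0.05],[[0.0009,0,-0.0012],[0,-0.01,0],0.05]]'
python3 - <<'E'
from h import *
p,R,o=cur(); print(p,o["ft_force"]); 
d=grab("side");crop(d,235,185,355,285,6,"pics/sc15.png")
E
```

```text
t: 13.72
ee_pos: [592.1, 8.1, 229.8]
orientation: [0.047, 1.838, -0.035]
ft_force: [-0.6, -0.3, -0.4]
width: 49.7
[592.11135118   8.06305997 229.79592339] [-0.6456948  -0.30664678 -0.43954715]
t: 14.43
ee_pos: [574.6, 8.9, 221.9]
orientation: [0.044, 1.709, -0.037]
ft_force: [-2.9, 0.3, 3.0]
width: 50.3
[574.62673434   8.92537916 221.9053293 ] [-2.85385257  0.34207678  3.01336824]
```

View pics/sc14.png

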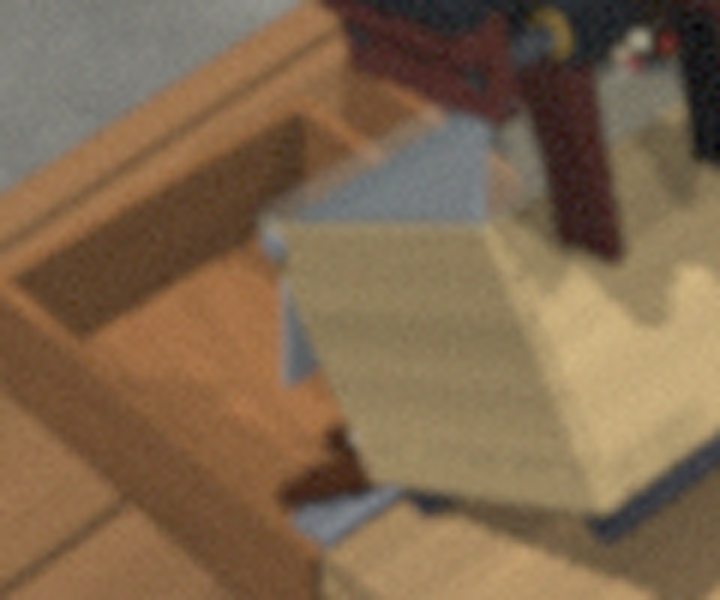

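View pics/sc15.png

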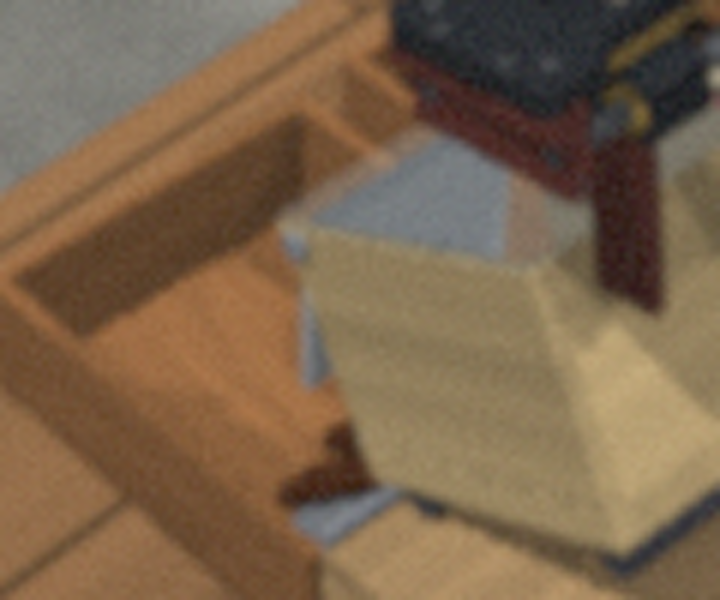

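```bash
python3 -m crank '[[[0.0009,0,-0.0012],[0,-0.01,0],0.05],[[0.0013,0,-0.0018],[0,-0.015,0],0.05],[[0.0013,0,-0.0018],[0,-0.015,0],0.05],[[0.0018,0,-0.0024],[0,-0.02,0],0.05],[[0.0018,0,-0.0024],[0,-0.02,0],0.05],[[0.0018,0,-0.0024],[0,-0.02,0],0.05],[[0.0018,0,-0.0024],[0,-0.02,0],0.05],[[0.0009,0,-0.0012],[0,-0.01,0],0.05]]'
python3 - <<'E'
from h import *
p,R,o=cur(); print(p,o["ft_force"]); 
d=grab("side");crop(d,255,185,375,285,6,"pics/sc16.png")
d=grab("top");crop(d,280,155,420,295,4,"pics/tc16.png")
E
```

```text
t: 15.15
ee_pos: [558.0, 9.8, 211.9]
orientation: [0.041, 1.58, -0.039]
ft_force: [-7.0, 0.8, 8.9]
width: 49.8
[557.96740755   9.78854356 211.9019115 ] [-7.03910121  0.77490816  8.88795959]
```

View pics/sc16.png

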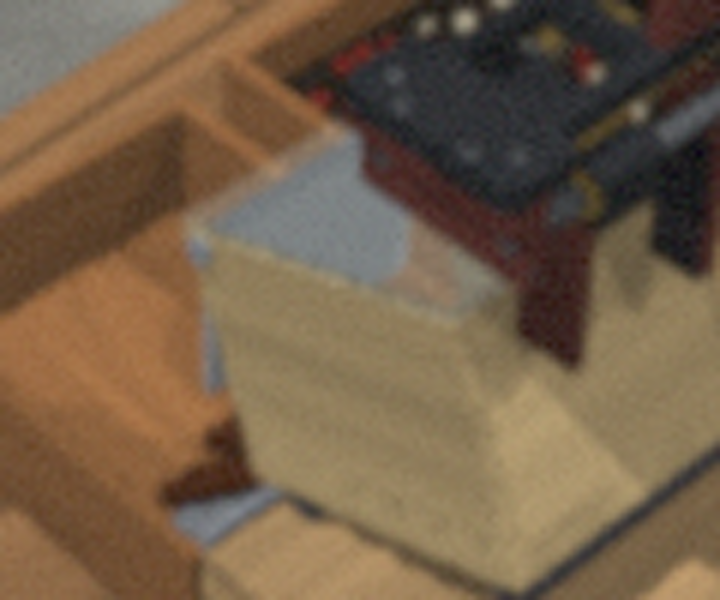

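View pics/tc16.png

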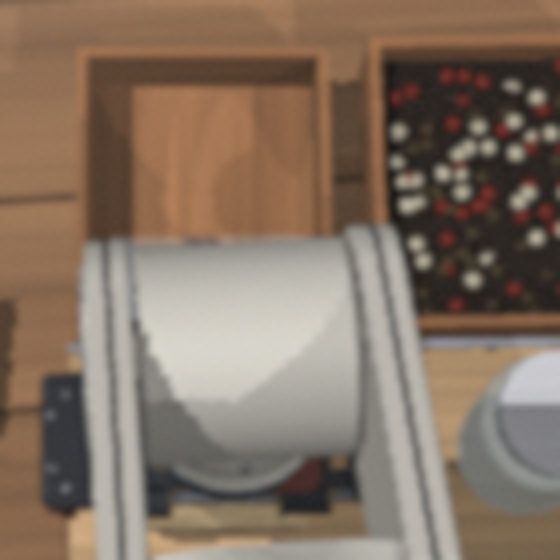

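Sticks unchanged. The force has risen to about 11 N because the tip is wedging on the wall through friction, so I'll relieve it slightly away from the wall and continue down with a little extra retreat.

```bash
python3 -m crank '[[[-0.0003,0,-0.0009],[0,0,0],0.05],[[-0.0003,0,-0.0009],[0,0,0],0.05],[[0.0012,0,-0.0019],[0,-0.015,0],0.05],[[0.0012,0,-0.0019],[0,-0.015,0],0.05],[[0.0012,0,-0.0019],[0,-0.015,0],0.05],[[0.0012,0,-0.0019],[0,-0.015,0],0.05],[[0.0012,0,-0.0019],[0,-0.015,0],0.05],[[0,0,0],[0,0,0],0.05]]'
python3 - <<'E'
from h import *
p,R,o=cur(); print(p,o["ft_force"]); 
d=grab("side");crop(d,255,185,375,305,5,"pics/sc17.png")
E
```

```text
t: 15.92
ee_pos: [546.5, 10.2, 205.3]
orientation: [0.038, 1.505, -0.04]
ft_force: [-1.1, -0.2, -0.6]
width: 49.9
[546.51289124  10.22355657 205.30978509] [-1.11955749 -0.24030817 -0.64745631]
```

View pics/sc17.png

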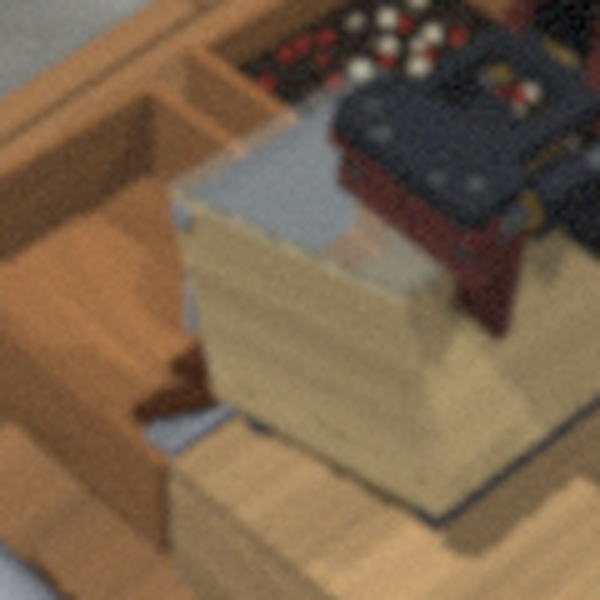

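```bash
python3 -m crank '[[[0.0012,0,-0.0019],[0,-0.015,0],0.05],[[0.0012,0,-0.0019],[0,-0.015,0],0.05],[[0.0012,0,-0.0019],[0,-0.015,0],0.05],[[0.0012,0,-0.0019],[0,-0.015,0],0.05],[[0.0012,0,-0.0019],[0,-0.015,0],0.05],[[0.0012,0,-0.0019],[0,-0.015,0],0.05],[[0.0012,0,-0.0019],[0,-0.015,0],0.05],[[0,0,0],[0,0,0],0.05]]'
python3 - <<'E'
from h import *
p,R,o=cur(); print(p,o["ft_force"]); 
d=grab("side");crop(d,255,185,375,305,5,"pics/sc18.png")
d=grab("top");crop(d,280,155,420,295,4,"pics/tc18.png")
E
```

```text
t: 16.63
ee_pos: [534.3, 10.9, 195.5]
orientation: [0.036, 1.4, -0.042]
ft_force: [-3.0, -0.1, -1.8]
width: 50.3
[534.33467282  10.92508691 195.53497873] [-3.01728781 -0.14982415 -1.79080997]
```

View pics/sc18.png

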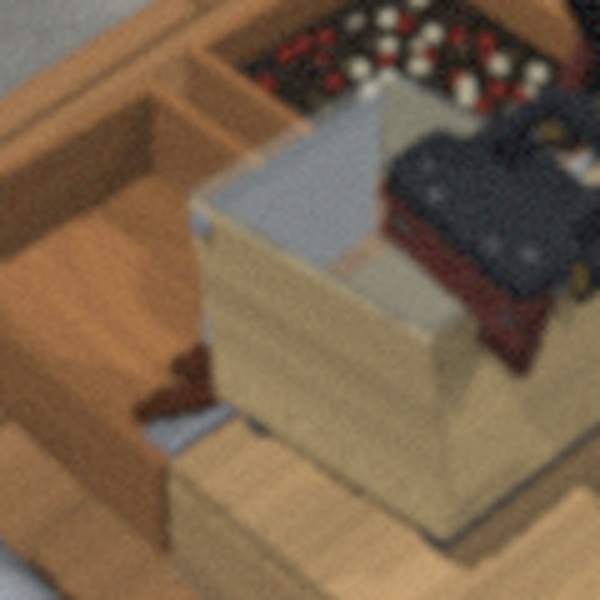

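View pics/tc18.png

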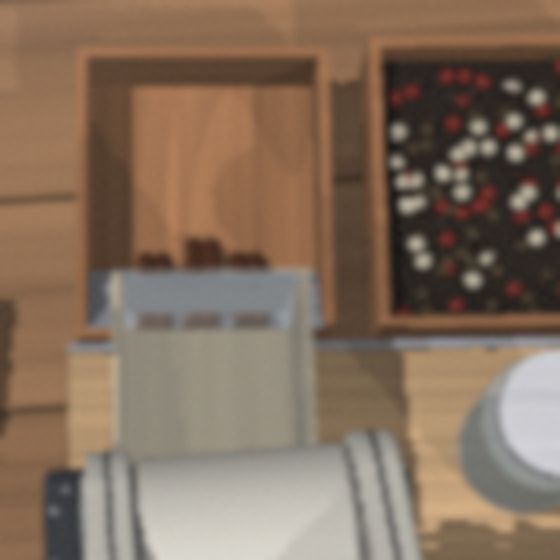

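```bash
python3 - <<'E'
from h import *
d=grab("top")
for uv in [(203,313),(203,327),(155,315),(252,315),(203,332)]:
    q=(280+uv[0]/4,155+uv[1]/4)
    print(uv,[ray(d,q,z).round() for z in (75,90,107)])
for uv in [(203,240),(155,255),(245,255)]:
    q=(280+uv[0]/4,155+uv[1]/4); print(uv,[ray(d,q,z).round() for z in (8,18)])
crop(d,295,205,365,260,10,"pics/tc19.png")
E
```

```text
(203, 313) [array([677.,   3.,  75.]), array([674.,   3.,  90.]), array([670.,   4., 107.])]
(203, 327) [array([669.,   3.,  75.]), array([665.,   4.,  90.]), array([662.,   5., 107.])]
(155, 315) [array([678.,  32.,  75.]), array([675.,  32.,  90.]), array([671.,  33., 107.])]
(252, 315) [array([674., -27.,  75.]), array([671., -26.,  90.]), array([667., -25., 107.])]
(203, 332) [array([665.,   4.,  75.]), array([662.,   4.,  90.]), array([658.,   5., 107.])]
(203, 240) [array([742.,  -4.,   8.]), array([739.,  -3.,  18.])]
(155, 255) [array([734.,  28.,   8.]), array([731.,  28.,  18.])]
(245, 255) [array([730., -30.,   8.]), array([727., -30.,  18.])]
```

View pics/tc19.png

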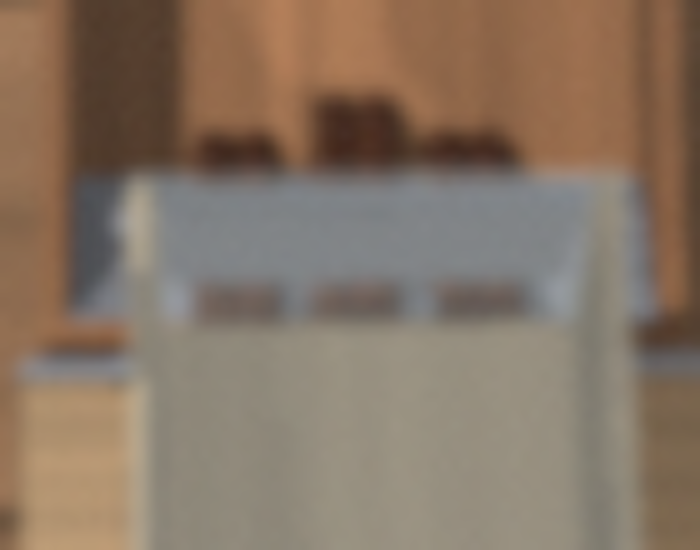

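The top view shows all three tips on the tray floor at about x=738, y=+28, -3 and -30, and the caddy floor is empty. Through the flap gap the sticks appear lying on the chute. I'll continue lowering.

```bash
python3 -m crank '[[[0.0008,0,-0.0013],[0,-0.01,0],0.05],[[0.0012,0,-0.0019],[0,-0.015,0],0.05],[[0.0012,0,-0.0019],[0,-0.015,0],0.05],[[0.0012,0,-0.0019],[0,-0.015,0],0.05],[[0.0012,0,-0.0019],[0,-0.015,0],0.05],[[0.0012,0,-0.0019],[0,-0.015,0],0.05],[[0.0008,0,-0.0013],[0,-0.01,0],0.05],[[0,0,0],[0,0,0],0.05]]'
python3 -m crank '[[[0.0008,0,-0.0013],[0,-0.01,0],0.05],[[0.0008,0,-0.0013],[0,-0.01,0],0.05],[[0.0008,0,-0.0013],[0,-0.01,0],0.05],[[0.0008,0,-0.0013],[0,-0.01,0],0.05],[[0.0008,0,-0.0013],[0,-0.01,0],0.05],[[0.0008,0,-0.0013],[0,-0.01,0],0.05],[[0.0008,0,-0.0013],[0,-0.01,0],0.05],[[0,0,0],[0,0,0],0.05]]'
python3 - <<'E'
from h import *
p,R,o=cur(); print(p,o["ft_force"]); 
d=grab("side");crop(d,235,175,385,305,5,"pics/sc20.png")
d=grab("top");crop(d,280,155,420,305,4,"pics/tc20.png")
E
```

```text
t: 17.45
ee_pos: [524.3, 11.4, 185.6]
orientation: [0.034, 1.305, -0.043]
ft_force: [-1.8, 0.2, -0.7]
width: 49.8
t: 18.12
ee_pos: [517.9, 11.8, 177.8]
orientation: [0.032, 1.234, -0.044]
ft_force: [-1.5, -0.6, -1.0]
width: 50.0
[517.85434805  11.78171997 177.84161539] [-1.47585331 -0.6343651  -0.95292575]
```

View pics/sc20.png

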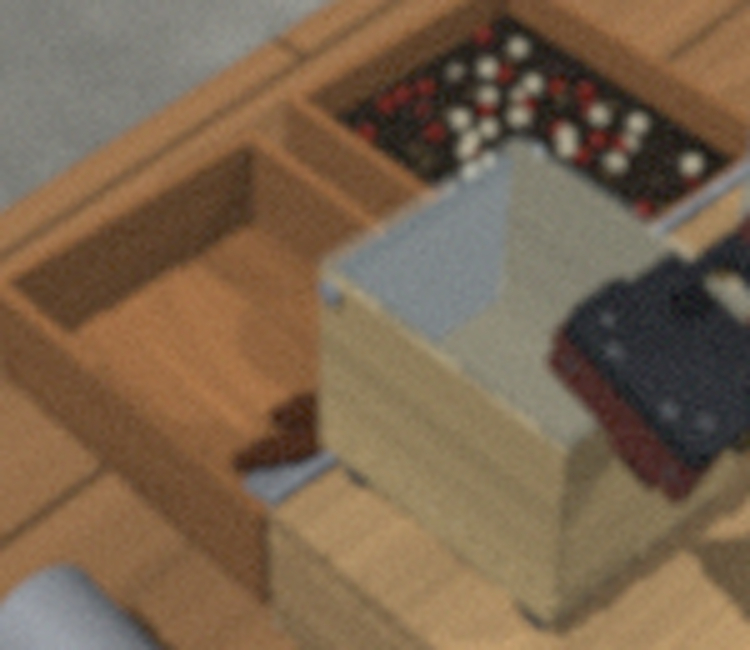

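View pics/tc20.png

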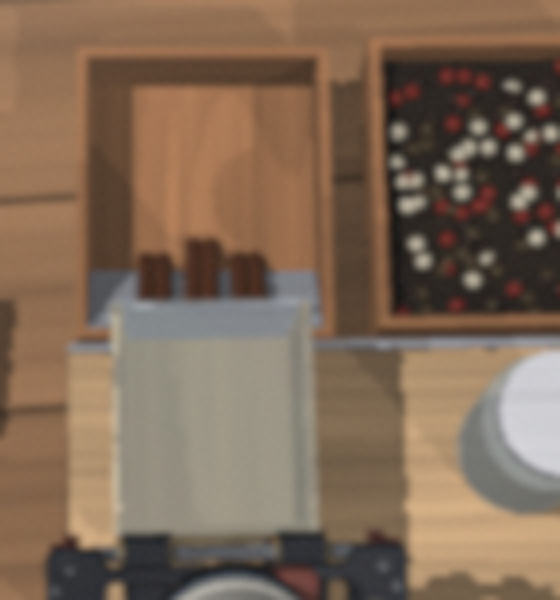

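The caddy is upright with the flap shut and all three sticks are in the tray. I'll retreat straight back.

```bash
python3 -m crank '[[[-0.0003,0,-0.0009],[0,0,0],0.05],[[-0.0003,0,-0.0009],[0,0,0],0.05],[[-0.0006,0,-0.0018],[0,0,0],0.05],[[-0.001,0,-0.0028],[0,0,0],0.05],[[-0.0017,0,-0.0047],[0,0,0],0.05],[[-0.0034,0,-0.0094],[0,0,0],0.05],[[-0.0034,0,-0.0094],[0,0,0],0.05],[[-0.0034,0,-0.0094],[0,0,0],0.05]]'
python3 -m crank '[[[-0.01,0,0],[0,0.03,0],0.05],[[-0.01,0,0],[0,0.03,0],0.05],[[-0.02,0,0],[0,0.03,0],0.05],[[-0.02,0,-0.005],[0,0.03,0],0.05],[[-0.02,0,-0.005],[0,0.03,0],0.05],[[-0.02,0,-0.005],[0,0.03,0],0.05],[[-0.01,0,-0.005],[0,0.03,0],0.05],[[0,0,0],[0,0,0],0.05]]'
python3 - <<'E'
from h import *
p,R,o=cur(); print(p,o["ft_force"]); 
s=grab("side");crop(s,225,165,425,315,4,"pics/sc21.png")
t=grab("top");crop(t,240,155,500,325,3,"pics/tc21.png")
import pickle; pickle.dump((t,s),open("im1.pkl","wb"))
E
```

```text
t: 18.88
ee_pos: [475.2, 13.9, 178.4]
orientation: [0.032, 1.235, -0.044]
ft_force: [0.2, -0.9, 0.1]
width: 49.8
t: 19.55
ee_pos: [431.2, 16.2, 283.4]
orientation: [0.037, 1.441, -0.041]
ft_force: [0.5, 0.2, 0.4]
width: 50.1
[431.22178593  16.16375934 283.41475907] [0.49651654 0.23086518 0.42310596]
```

View pics/sc21.png

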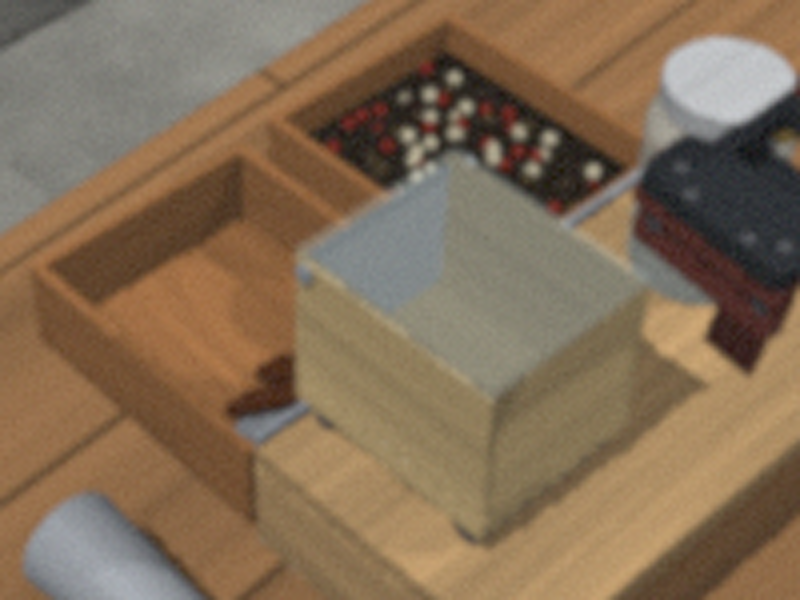

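View pics/tc21.png

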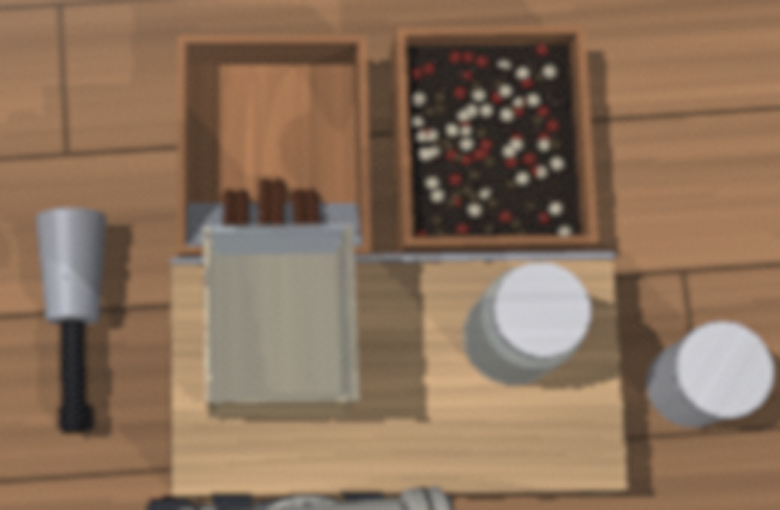

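The caddy stands upright about 7 mm ahead of its start, the flap looks flush, and its floor is empty. All three sticks lie in the tray. Now I'll compare the bystanders and the flap against the first pictures.

```bash
python3 -m crank '[[[0,0,0],[0,0,0],0.05],[[0,0,0],[0,0,0],0.05],[[0,0,0],[0,0,0],0.05],[[0,0,0],[0,0,0],0.05],[[0,0,0],[0,0,0],0.05],[[0,0,0],[0,0,0],0.05],[[0,0,0],[0,0,0],0.05],[[0,0,0],[0,0,0],0.05]]'
python3 - <<'E'
from h import *
import pickle
t0,s0=pickle.load(open("im0.pkl","rb")); t1,s1=pickle.load(open("im1.pkl","rb"))
t=grab("top"); s=grab("side")
def sh(a,b,x0,y0,x1,y1):
    g=lambda d:cv2.cvtColor(d["img"][y0:y1,x0:x1],cv2.COLOR_BGR2GRAY).astype(np.float32)
    (dx,dy),r=cv2.phaseCorrelate(g(a),g(b)); return round(dx,2),round(dy,2),round(r,2),round(float(np.abs(g(a)-g(b)).mean()),2)
for n,b in dict(scoop=(245,215,285,305),jar=(398,238,442,288),tin=(455,258,502,300)).items(): print(n,sh(t0,t,*b))
print("scoop side",sh(s0,s,228,285,310,365)); 
print("still: tray/caddy top",sh(t1,t,300,165,362,300),"side",sh(s1,s,270,190,390,310))
cv2.imwrite("pics/fl.png",np.hstack([cv2.resize(q["img"][220:300,300:365],None,fx=5,fy=5,interpolation=cv2.INTER_CUBIC) for q in(t0,t)]))
print(np.degrees(ctrl.get_obs()["qpos"]).round(0))
E
```

```text
t: 20.32
ee_pos: [430.9, 16.1, 281.2]
orientation: [0.037, 1.445, -0.041]
ft_force: [-0.9, -0.1, 0.0]
width: 50.2
scoop (-0.1, 0.04, 0.92, 1.68)
jar (0.5, -0.09, 1.0, 0.98)
tin (-0.03, 0.51, 1.02, 0.98)
scoop side (0.07, -0.01, 1.1, 6.46)
still: tray/caddy top (0.01, 0.52, 0.97, 0.7) side (-0.0, 0.0, 1.07, 2.58)
[  1.  -1. 117.  -1.  56. -86.]
```

View pics/fl.png

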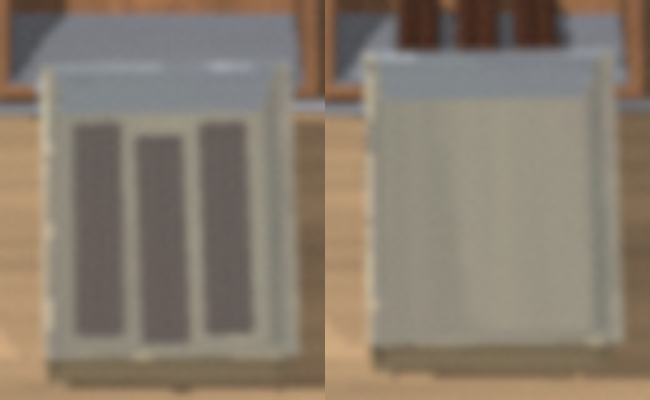

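The flap strip looks the same as at the start, so it is shut, and the caddy floor is empty. The bystanders haven't moved and the scene is still. Handing in.

```bash
python3 -c "
from workcell import workorder; print(workorder.close_job())"
```

```text
the job is handed in; nothing more can be done
None
```

I handed the job in at about 20.4 s. All three cinnamon sticks are in the tray, and the caddy stands upright on the step with its flap shut.

**What I did:** I pushed the caddy to the step's lip with the fingertips. I then tipped it about its front foot bar, following the arc, to about 43° (estimated from the tool's turn). The sticks began to slide at about 34°. I eased it back and moved the arm clear.

**Last checks:**
- **Caddy:** its floor is empty, and it stands about 7 mm ahead of where it started.
- **Bystanders:** comparing the first and last pictures, the jar, scoop and tin show no movement beyond about half a pixel. The scene stayed still over the last 0.7 s.

**Less than ideal:**
- **Sticks:** they lie leaning on the chute, with their front ends on the tray floor at about x = 738 mm. They did not slide down flat. By my geometry their back ends sit a little above the tray's near rim, under the front of the caddy. That part is hidden from both cameras.
- **Force:** the fingertips bound on the back wall twice, giving about 27 N at the lip and about 11 N on the way back. I eased off both times, and the forces I read stayed within the limits.

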